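# Nest the filter cup and slide it under the oil spout

### The job

Set the tapered filter cup upright in the tapered receiver of the sliding stand and push it lightly down past the drag of the rubber seal until the lower edge of the bead around the cup is level with the receiver's rim; no deeper, or it jams. Let go of the cup, then slide the stand along the bench by its upright grip, without lifting it, until the middle of the cup's mouth is straight under the tip of the dispenser's spout. Leave the cup standing in place, let go, and do not disturb the straight can or the bottle.

Things in the scene. Friction and masses are not known exactly. Their poses are not given: they have to be found in the camera images.
- cup: Loose aluminium filter cup, 125 mm tall, 0.15 kg, standing by the straight can (they swap places). Origin: centre of its underside, z up its axis. Foot 30 mm across, widening as a cone to 56 mm at 65 mm height, then a straight collar 56 mm across to the top. Dark bead, 59 mm across, at 70 to 74 mm height. Grip the collar above the bead.
- cup_mouth (a point): Centre of the cup's mouth, on its axis, 125 mm above its underside. The collar is hollow, wall 3.5 mm, down to a strainer floor at 85 mm height; below that the cup is solid.
- stand: Loose steel stand, 0.84 kg, sliding flat on the bench. Origin on the receiver's axis at the plate's underside, z up. Plate 8 mm thick, from x = -155 to 55 and y = -55 to 55 mm. It carries the receiver, a tapered open steel bucket, rim at z = 98 mm, 80 mm across outside, 72 inside. Correct depth: cup underside at z = 28 mm, bead's lower edge level with the rim.
- receiver_mouth (a point): Centre of the receiver's mouth, level with its rim, 98 mm above the bench. Inside is a black rubber ring, 44 mm bore at its top, that takes the cup's cone and rides down with it: steady drag about 9 N, no spring back. By its own weight the cup stops 14 to 22 mm too high; pushed to depth and released it stays, upright.
- handle (a point): Point on the stand's upright black grip, a block 36 mm (stand x) by 16 mm (stand y), from z = 8 to 70 mm, centred at stand x = -125 mm, y = 0 on the robot's side; the point is 52 mm above the bench. Squeeze it across stand y.
- spout_tip (a point): Lowest point of the oil dispenser's fixed brass spout, 190 mm above the bench, pointing down. A level 14 mm pipe, 222 mm up, carries it from a column 170 mm to its -y side (column base 130 x 100 mm, 14 mm high). A cup at the correct depth has its mouth 153 mm above the bench and passes 37 mm under the tip.
- can: Bystander: loose straight-sided aluminium can, 56 mm across, 115 mm tall, no bead. Origin at the centre of its underside.
- bottle: Bystander: loose grey bottle, 62 mm across, 150 mm tall. Origin at the centre of its underside.
Not all that is in view belongs to the job. Of the things that look like the stand, the smallest one is meant. Leave any pink look-alike of the cup alone.

How it is judged:
By the outcome, as a careful person would: the job done as asked, in the order asked, and still so for the second after the job is handed in, with the robot touching nothing.
It also fails if it takes over 67 s, if anything falls off the work surface, if the arm or the gripper's body presses on something with over 40 N, if the wrist force passes 120 N, or if a joint passes its speed limit or range.

### The arm

A 6-joint arm with a two-finger parallel gripper is mounted at the origin on the work surface. World frame = base frame: x ahead of the robot, y to its left, z up, the work surface at z = 0. Lengths are in m, angles in rad, forces in N, time in s.
With the tool pointing down it reaches from about 0.325 to 0.85 m from the base axis. Payload 15.5 kg.
Tool frame: the origin (TCP) lies midway between the tips of the shut fingers; the grasp point (between the pads) lies 19 mm behind it; z points along the fingers, y is the line along which they close (so a half turn about z gives the same grasp; the last joint's range is limited). The gripper opens to 91 mm and grips with 3 to 60 N. Pads are 32 mm wide; open, the fingers measure 118 mm over their backs; the gripper's body (76 mm by 178 mm) begins 60 mm behind the grasp point.
Start: joints at [1.117, 0.494, 1.345, -0, 1.302, -0.096], TCP at [0.219, 0.585, 0.214] pointing down, gripper open.
Joint ranges: [-2.91, 2.91], [-0.82, 2.16], [0.22, 2.67], [-1.22, 4.37], [0.12, 2.79], [-3.08, 3.08]. Speed limits (rad/s): [1.89, 1.89, 2.57, 3.01, 3.01, 3.01].

### API

Orientations are given as a rotation vector (axis times angle).
In Python, from bench import bot gives the robot as it stands. The module is installed in compiled form; this text tells all that it offers.
- The arm moves only by the shell command python3 -m jog 'ROWS' [FORCE]. ROWS is text: rows parted by semicolons, each of 7 numbers parted by spaces: the shift along the tool's x, y, z each as a share of 0.03 m, from -1 to 1, then the turn, a rotation vector about the tool's x, y, z each as a share of 0.12 rad, from -1 to 1, then the gripper's target within -1 to 1 (fully open at 1, half-way at 0, shut at -1). A call has exactly 5 rows; each row shifts and turns the commanded pose from where the row before left it, along the tool's axes as they then stand; what a row does not reach is not made up. A row lasts 1/10 s, in which the tool goes at most 50 mm and 8.59 degrees, less where a joint would pass 70% of its speed; a pose out of reach is approached as far as the arm can. A call with a number of a shift or a turn outside -1 to 1 is refused whole. A call with a gripper value outside its range is refused whole. The fingers move at their own pace and stop on an object; FORCE is the grip in N (left out, the last holds). Time passes only in rows, so rows that do not move let the fingers close, or fill a call up. It gives the time, the measured TCP pose, the force, the opening and the grip force at its end, in the units of the state.
- bot.read_state(): the state, without advancing time (a new reading comes with each control period).
- bot.read_camera(name): name is "side" or "top"; returns the picture (400x640x3 uint8, red, green, blue); there is no depth.
- bot.camera_params(name): a dict with "camera_matrix" (3x3 intrinsics, pixels), "dist" ([k1, k2, p1, p2, k3] as OpenCV has them; the pictures are not rectified), "R" (3x3) and "t" (3): a world point X has camera coordinates R X + t. Camera axes: x right, y down, z forward; pixel columns grow to the right and rows downward; lengths in m; the calibration is good to about 2 mm. A picture is of the moment at which its call begins. camera_params takes no time and is no camera call.
- bot.finish_job(): hands the job in; it is judged then, once.
The state is a dict: "t": time; "joint_pos": joint angles; "dq": joint speeds; "joint_torque": joint torques, N m; "ee_pos": TCP position; "eef_rot": TCP orientation; "wrist_force": force on the tool from outside, world axes, zero at the start; "ft_torque": the same for the moment, N m; "width": finger opening in m; "grip_force": force on a finger pad.
Only numpy, scipy, OpenCV 4.12 (cv2) and the standard library are available. Lean on these libraries where they do the work, as an engineer would, in place of code of your own. Each camera call takes 0.05 s, during which the arm holds its last target. There are 200 camera calls.

## Working session

There is one attempt and no reset: what is moved stays moved. The work goes in short steps, Python scripts to look and compute and a shell command to move; the robot and the scene stay as the last step left them, time stands still between calls to the robot, and variables do not carry over. Pictures are saved under pics/ and viewed, at most 12 in all, crops included, and the job is handed in when it is done.

```bash
mkdir -p pics; python3 - <<'E'
from bench import bot
import cv2,numpy as np
for n in("top","side"):
    im=bot.read_camera(n); cv2.imwrite(f"pics/{n}0.png",im[:,:,::-1])
    p=bot.camera_params(n); R=np.array(p["R"]);print(n,np.round(p["camera_matrix"],1).tolist(),np.round(p["dist"],3),np.round(-R.T@np.array(p["t"]),3),np.round(R,2).tolist())
s=bot.read_state();print({k:np.round(v,3).tolist() for k,v in s.items()})
E
```

```text
top [[425.7, 0.0, 316.8], [0.0, 425.7, 202.2], [0.0, 0.0, 1.0]] [-0.116  0.     0.     0.     0.   ] [0.293 0.064 1.284] [[-0.03, -1.0, 0.01], [-0.99, 0.02, -0.17], [0.17, -0.01, -0.99]]
side [[437.8, 0.0, 324.6], [0.0, 437.8, 188.9], [0.0, 0.0, 1.0]] [-0.059  0.     0.     0.     0.   ] [ 0.196 -0.863  0.794] [[0.95, -0.31, -0.01], [-0.18, -0.54, -0.82], [0.25, 0.78, -0.57]]
{'t': 0.1, 'joint_pos': [1.117, 0.494, 1.346, 0.0, 1.303, -0.095], 'dq': [-0.001, -0.001, -0.002, -0.001, -0.0, 0.0], 'joint_torque': [0.001, -88.025, -38.255, 0.071, 0.048, -0.0], 'ee_pos': [0.219, 0.585, 0.213], 'eef_rot': [-0.561, -3.091, 0.002], 'wrist_force': [-0.519, 0.349, -0.378], 'ft_torque': [-0.037, 0.011, 0.021], 'grip_force': 0.0, 'width': 0.091}
```

View pics/top0.png

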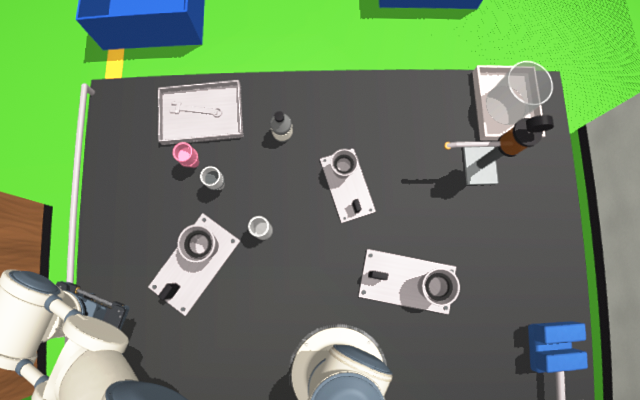

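View pics/side0.png

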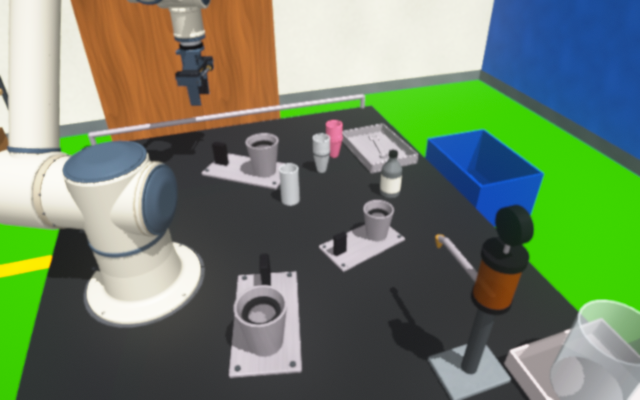

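```bash
cat >h.py <<'E'
from bench import bot
import cv2,numpy as np
from scipy.spatial.transform import Rotation as Ro
def par(n):
    p=bot.camera_params(n);return [np.array(p[k],float) for k in("camera_matrix","dist","R","t")]
def ray(n,uv):
    K,d,R,t=par(n);u=cv2.undistortPoints(np.array([[uv]],float),K,d)[0,0]
    v=R.T@np.array([*u,1]);return -R.T@t,v/np.linalg.norm(v)
def onz(n,uv,z):
    c,v=ray(n,uv);return c+v*(z-c[2])/v[2]
def tri(a,b):
    c1,v1=ray("top",a);c2,v2=ray("side",b)
    s=np.linalg.lstsq(np.c_[v1,-v2],c2-c1,rcond=None)[0]
    p,q=c1+s[0]*v1,c2+s[1]*v2;return (p+q)/2,np.linalg.norm(p-q)
def proj(n,X):
    K,d,R,t=par(n);return cv2.projectPoints(np.array([X],float),cv2.Rodrigues(R)[0],t,K,d)[0].ravel()
def tile(im,x,y,w=52,h=58,k=5):
    c=cv2.resize(im[y:y+h,x:x+w],None,fx=k,fy=k,interpolation=cv2.INTER_CUBIC)
    for i in range(0,w,10):cv2.putText(c,str(x+i),(i*k,9),0,.33,(0,0,255));c[::4,i*k]=(0,0,255)
    for j in range(0,h,10):cv2.putText(c,str(y+j),(0,j*k+9),0,.33,(0,200,0));c[j*k,::4]=(0,200,0)
    return c
E
python3 - <<'E'
from h import *
T=cv2.imread("pics/top0.png");S=cv2.imread("pics/side0.png")
a=np.vstack([np.hstack([tile(T,*p) for p in((188,150),(322,145),(430,120))]),np.hstack([tile(S,*p) for p in((300,120),(355,190),(420,215))])])
cv2.imwrite("pics/m1.png",a)
E
```

```text
(no output)
```

View pics/m1.png

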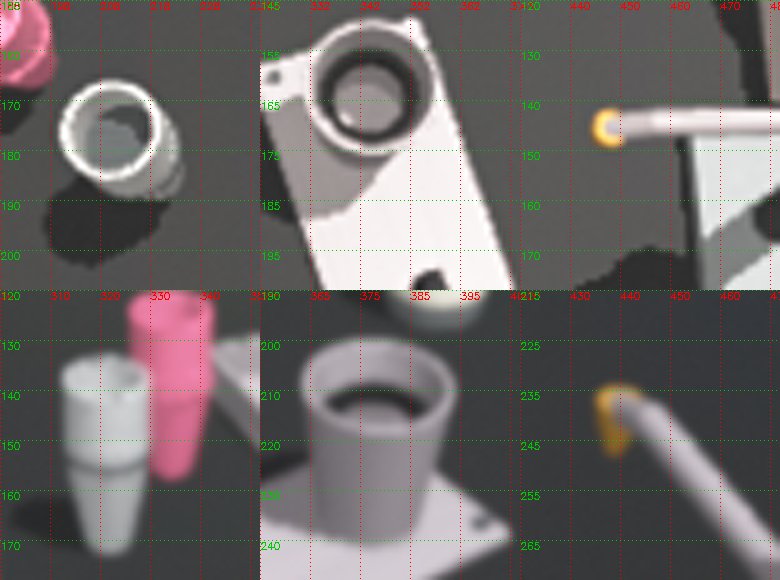

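```bash
python3 - <<'E'
from h import *
print("cup",onz("top",(210,176),.125),"check bead side",proj("side",[*onz("top",(210,176),.125)[:2],.125]))
print("rec",onz("top",(344.3,162.5),.098),onz("side",(378.8,209.2),.098))
print("spout side",onz("side",(439,248),.19),proj("top",onz("side",(439,248),.19)))
for u in(444,446,448):print("spout top",onz("top",(u,145.5),.19))
print("can",onz("top",(259,226),.115),"bottle",onz("top",(280,117),.15))
T=cv2.imread("pics/top0.png")
g=T[190:225,335:380].max(2);m=(g<70).astype(np.uint8)
w=(T.min(2)>150).astype(np.uint8);n,l,st,c=cv2.connectedComponentsWithStats(w)
i=l[195,350];print(st[i])
cn=cv2.findContours((l==i).astype(np.uint8),0,2)[0][0].reshape(-1,2)
P=np.array([onz("top",p,.008)[:2] for p in cn])
r=cv2.minAreaRect((P*1000).astype(np.float32));print("plate",r,cv2.boxPoints(r))
# handle: dark inside plate hull
h=np.zeros_like(w);cv2.fillConvexPoly(h,cv2.convexHull(cn),1);h=cv2.erode(h,np.ones((3,3)))
d=((T.max(2)<75)&(h>0)).astype(np.uint8);d[:190]=0
ys,xs=np.nonzero(d);print(len(xs),xs.min(),xs.max(),ys.min(),ys.max())
E
```

```text
cup [0.57160196 0.34626333 0.125     ] check bead side [320.84455035 137.36330037]
rec [ 0.60852673 -0.03390106  0.098     ] [ 0.60968351 -0.03576     0.098     ]
spout side [ 0.61850431 -0.30431805  0.19      ] [446.08992194 148.36301212]
spout top [ 0.62664365 -0.29920163  0.19      ]
spout top [ 0.62657563 -0.30476467  0.19      ]
spout top [ 0.62650845 -0.31033443  0.19      ]
can [0.42876953 0.20969127 0.115     ] bottle [0.73101995 0.14614472 0.15      ]
[ 320  149   56   74 1635]
plate ((566.8382568359375, -46.98828887939453), (219.37875366210938, 111.4582290649414), 16.708168029785156) [[ 445.7578    -25.147348]
 [ 477.80176  -131.89998 ]
 [ 687.9187    -68.82923 ]
 [ 655.87476    37.9234  ]]
57 352 359 200 212
```

```bash
cat >>h.py <<'E'
def plan(X,yaw=None):
    "shift in tool axes (units of 0.03 m) and turn about tool z (units .12 rad) to bring TCP to X with tool y at yaw (deg, mod 180)"
    s=bot.read_state();R=Ro.from_rotvec(s["eef_rot"]).as_matrix();d=R.T@(np.array(X)-s["ee_pos"])/.03
    y=np.degrees(np.arctan2(R[1,1],R[0,1]));a=0
    if yaw is not None:a=-(((yaw-y)+90)%180-90)
    print("t",s["t"],"pos",np.round(s["ee_pos"],4),"tilt",np.round(R[:2,2],4),"yaw",round(y,2),"\n shift units",np.round(d,2),"turn units",round(np.radians(a)/.12,2),"F",np.round(s["wrist_force"],1),"w",round(s["width"],4),"g",round(s["grip_force"],1),"q",np.round(s["joint_pos"],2))
E
python3 - <<'E'
from h import *
p=onz("top",(185,153),.125);print("pink",p)
for uv in((367,250),(460,265)):print(onz("top",uv,.008))
d=p[:2]-[.5716,.3463];y=np.degrees(np.arctan2(d[1],d[0]))+90
print(y);plan([.5716,.3463,.2],y)
E
```

```text
pink [0.64081026 0.41993734 0.125     ]
[ 0.36105057 -0.09979914  0.008     ]
[ 0.30707646 -0.38107291  0.008     ]
136.77512400422674
t 0.1 pos [0.2193 0.5849 0.2134] tilt [-0.0005 -0.001 ] yaw 69.44 
 shift units [-13.79  -3.32   0.45] turn units -9.79 F [-0.5  0.3 -0.4] w 0.0912 g 0.0 q [ 1.12  0.49  1.35  0.    1.3  -0.1 ]
```

```bash
r="x"; 
python3 -m jog '-.92 -.22 0 0 0 0 1;-.92 -.22 0 0 0 0 1;-.92 -.22 0 0 0 0 1;-.92 -.22 0 0 0 0 1;-.92 -.22 0 0 0 0 1' 40 >/dev/null
python3 -m jog '-.92 -.22 0 0 0 0 1;-.92 -.22 0 0 0 0 1;-.92 -.22 0 0 0 0 1;-.92 -.22 0 0 0 0 1;-.92 -.22 0 0 0 0 1' >/dev/null
python3 -m jog '-.92 -.22 0 0 0 0 1;-.92 -.22 0 0 0 0 1;-.92 -.22 0 0 0 0 1;-.92 -.22 0 0 0 0 1;-.92 -.22 0 0 0 0 1' >/dev/null
python3 -m jog '0 0 0 0 0 -.98 1;0 0 0 0 0 -.98 1;0 0 0 0 0 -.98 1;0 0 0 0 0 -.98 1;0 0 0 0 0 -.98 1' >/dev/null
python3 -m jog '0 0 0 0 0 -.98 1;0 0 0 0 0 -.98 1;0 0 0 0 0 -.98 1;0 0 0 0 0 -.98 1;0 0 0 0 0 -.98 1'
python3 - <<'E'
from h import *
plan([.5716,.3463,.085],136.8)
im=bot.read_camera("side")[:,:,::-1].copy()
cv2.imwrite("pics/s1.png",tile(im,270,60,100,120,5))
E
```

```text
t: 2.6
ee_pos: [0.5721, 0.347, 0.2135]
eef_rot: [1.255, -2.879, 0.0]
wrist_force: [0.4, -0.2, 0.4]
width: 0.0913
grip_force: 0.0
t 2.6 pos [0.5721 0.347  0.2135] tilt [-0.0008 -0.0004] yaw 137.1 
 shift units [ 0.03 -0.    4.28] turn units 0.04 F [ 0.4 -0.2  0.4] w 0.0913 g 0.0 q [ 0.46  0.56  1.23  0.    1.36 -1.94]
```

View pics/s1.png

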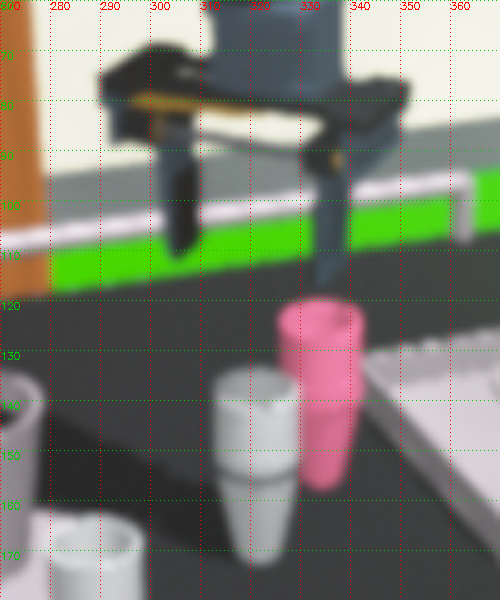

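The fingers hang at about (305,112) and (334,115), straddling the beaded cup (rim centre about (321,137)) and clear of the pink one. I'm going down to grip it.

```bash
python3 -m jog '0 0 .86 0 0 0 1;0 0 .86 0 0 0 1;0 0 .86 0 0 0 1;0 0 .86 0 0 0 1;0 0 .86 0 0 0 1' 40 >/dev/null
python3 -m jog '0 0 0 0 0 0 -1;0 0 0 0 0 0 -1;0 0 0 0 0 0 -1;0 0 0 0 0 0 -1;0 0 0 0 0 0 -1' 40
python3 - <<'E'
from h import *
plan([.5716,.3463,.25],106.7)
E
```

```text
t: 3.65
ee_pos: [0.5727, 0.3475, 0.0861]
eef_rot: [-1.247, 2.882, 0.001]
wrist_force: [-2.1, 2.2, 7.7]
width: 0.0563
grip_force: 40.0
t 3.65 pos [0.5727 0.3475 0.0861] tilt [0.0014 0.001 ] yaw 136.81 
 shift units [ 0.05 -0.   -5.46] turn units 4.38 F [-2.1  2.2  7.7] w 0.0563 g 40.0 q [ 0.46  0.69  1.36  0.    1.1  -1.93]
```

```bash
python3 -m jog '0 0 -.4 0 0 0 -1;0 0 -1 0 0 .5 -1;0 0 -1 0 0 .98 -1;0 0 -1 0 0 .98 -1;0 0 -1 0 0 .98 -1' 40 >/dev/null
python3 -m jog '0 0 -.6 0 0 .94 -1;0 0 0 0 0 0 -1;0 0 0 0 0 0 -1;0 0 0 0 0 0 -1;0 0 0 0 0 0 -1' 40
python3 - <<'E'
from h import *
plan([.609,-.035,.235],106.7)
E
```

```text
t: 4.65
ee_pos: [0.5718, 0.3469, 0.2337]
eef_rot: [0.459, -3.106, 0.001]
wrist_force: [0.0, -0.6, -2.0]
width: 0.0559
grip_force: 40.0
t 4.65 pos [0.5718 0.3469 0.2337] tilt [-0.0019 -0.0009] yaw 106.79 
 shift units [  2.49 -12.54  -0.03] turn units 0.01 F [ 0.  -0.6 -2. ] w 0.0559 g 40.0 q [ 0.46  0.54  1.2   0.    1.4  -1.41]
```

```bash
python3 -m jog '.1 -.5 0 0 0 0 -1;.18 -.9 0 0 0 0 -1;.18 -.9 0 0 0 0 -1;.18 -.9 0 0 0 0 -1;.18 -.9 0 0 0 0 -1' 40 >/dev/null
python3 -m jog '.18 -.9 0 0 0 0 -1;.18 -.9 0 0 0 0 -1;.18 -.9 0 0 0 0 -1;.18 -.9 0 0 0 0 -1;.18 -.9 0 0 0 0 -1' >/dev/null
python3 -m jog '.18 -.9 0 0 0 0 -1;.18 -.9 0 0 0 0 -1;.18 -.9 0 0 0 0 -1;.18 -.9 0 0 0 0 -1;.05 -.34 0 0 0 0 -1' >/dev/null
python3 -m jog '0 0 .6 0 0 0 -1;0 0 .1 0 0 0 -1;0 0 0 0 0 0 -1;0 0 0 0 0 0 -1;0 0 0 0 0 0 -1'
python3 - <<'E'
from h import *
plan([.609,-.035,.2],106.7)
S=bot.read_camera("side")[:,:,::-1].copy();T=bot.read_camera("top")[:,:,::-1].copy()
cv2.imwrite("pics/m2.png",np.hstack([tile(S,345,150,75,110,5),tile(T,310,130,75,110,5)]))
print(proj("side",[.609,-.035,.098]),proj("side",[.609,-.035,.06]))
E
```

```text
t: 6.65
ee_pos: [0.6092, -0.0343, 0.2145]
eef_rot: [-0.457, 3.107, -0.0]
wrist_force: [0.3, 0.3, -1.7]
width: 0.0562
grip_force: 40.0
t 6.65 pos [ 0.6092 -0.0343  0.2145] tilt [ 0.0008 -0.0001] yaw 106.74 
 shift units [ 0.01 -0.02  0.48] turn units 0.01 F [ 0.3  0.3 -1.7] w 0.0562 g 40.0 q [-0.15  0.47  1.38  0.    1.29 -2.02]
[378.44361495 209.08401281] [377.53516482 220.40737354]
```

View pics/m2.png

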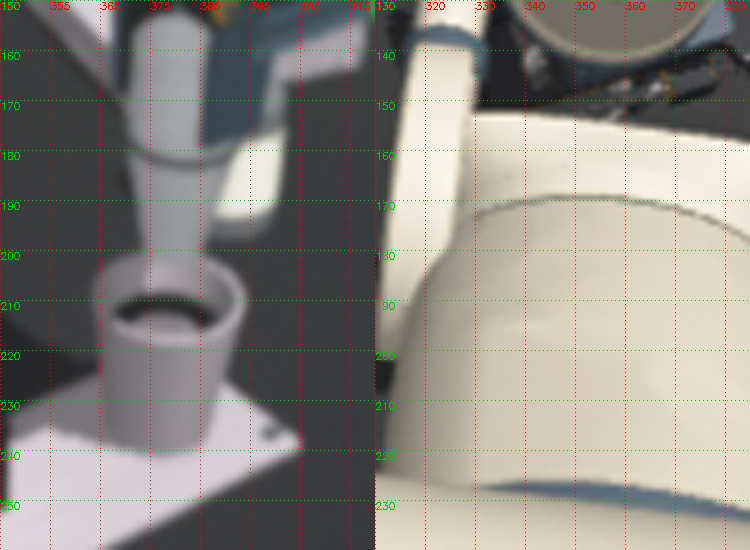

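```bash
python3 - <<'E'
from h import *
for z in(.24,.2,.15,.128):print(z,proj("side",[.6092,-.0343,z]))
S=bot.read_camera("side").astype(int)
for r in(175,180,183,186,190,194,198):print(r,S[r,365:395].sum(1)//3)
for r in (205,208,211,214,218): print(r,S[r,360:400].sum(1)//3)
E
```

```text
0.24 [382.07475776 162.55441826]
0.2 [380.99449597 176.30308706]
0.15 [379.69665546 192.71165597]
0.128 [379.14337191 199.67116763]
175 [ 61  61  60  61  68  92 119 137 146 152 155 158 161 163 165 166 167 165
 157 131  91  71  71  71  70  70  70  71  71  73]
180 [ 60  61  60  61  67  81  91  95  99 109 119 129 140 146 151 155 157 159
 156 145 128 120 123 125 120 114 123 164 203 223]
183 [ 61  61  60  59  61  76 108 127 133 133 128 123 118 115 113 111 110 111
 112 110 110 115 120 125 129 151 190 220 229 232]
186 [ 61  60  59  54  48  56  84 116 133 141 144 147 150 152 154 154 155 156
 159 156 155 154 150 150 160 191 219 228 232 233]
190 [ 60  61  61  61  59  58  70 101 126 139 143 145 148 151 154 155 155 155
 155 155 153 151 152 171 200 221 228 230 231 232]
194 [ 61  60  61  61  60  61  65  86 116 135 142 145 147 151 153 154 154 153
 152 150 144 136 124 120 123 126 130 130 126 125]
198 [ 60  61  60  60  61  60  63  72  96 123 139 145 148 150 152 153 154 152
 148 142 123  96  73  70  71  72  71  70  70  70]
205 [ 60  60  62  71  86 102 110 116 119 124 126 128 131 142 161 172 173 171
 169 165 162 158 154 149 145 137 133 128 131 142 150 141 109  76  63  60
  61  60  60  59]
208 [ 60  61  67  83 100 106 109 114 119 122 119 114 106 105 115 118 112 107
 108 113 115 120 129 134 136 134 128 121 114 110 113 132 151 134  92  66
  60  61  60  61]
211 [ 60  61  65  79  97 107 107  98  79  59  48  40  39  41  45  49  52  53
  52  49  48  46  45  47  55  66  77  91 101 105 110 133 157 141  96  66
  60  61  60  60]
214 [ 61  61  62  71  87 100 106 114 120 110  96  95 108 121 127 129 129 129
 128 127 126 124 113  92  67  52  57  78 109 140 162 164 141  96  67  60
  61  60  60  61]
218 [ 60  59  61  66  77  93 102 108 112 117 122 128 133 138 145 155 162 167
 168 169 169 171 173 171 165 158 156 156 152 146 137 115  83  64  61  61
  60  60  61  60]
```

```bash
python3 -m jog '0 0 .6 0 0 0 -1;0 0 .6 0 0 0 -1;0 0 .6 0 0 0 -1;0 0 .4 0 0 0 -1;0 0 .1 0 0 0 -1' 40
python3 -m jog '0 0 .1 0 0 0 -1;0 0 .1 0 0 0 -1;0 0 .1 0 0 0 -1;0 0 .1 0 0 0 -1;0 0 0 0 0 0 -1'
```

```text
t: 7.3
ee_pos: [0.6084, -0.0345, 0.1438]
eef_rot: [0.456, -3.107, -0.001]
wrist_force: [0.2, 0.5, -1.3]
width: 0.0565
grip_force: 40.0
t: 7.8
ee_pos: [0.6091, -0.034, 0.1332]
eef_rot: [-0.456, 3.108, 0.001]
wrist_force: [-1.2, 5.7, -0.2]
width: 0.0565
grip_force: 40.0
```

```bash
python3 -m jog '0 .05 0 0 0 0 -1;0 0 0 0 0 0 -1;0 0 .05 0 0 0 -1;0 0 .05 0 0 0 -1;0 0 0 0 0 0 -1' 40
python3 -m jog '0 0 .1 0 0 0 -1;0 0 .1 0 0 0 -1;0 0 .05 0 0 0 -1;0 0 0 0 0 0 -1;0 0 0 0 0 0 -1'
```

```text
t: 8.3
ee_pos: [0.6088, -0.033, 0.13]
eef_rot: [-0.456, 3.108, 0.0]
wrist_force: [2.3, 4.8, 1.2]
width: 0.0561
grip_force: 40.0
t: 8.8
ee_pos: [0.6088, -0.033, 0.1225]
eef_rot: [-0.456, 3.108, 0.001]
wrist_force: [0.8, 4.9, 3.1]
width: 0.0563
grip_force: 40.0
```

```bash
python3 -m jog '0 .05 .05 0 0 0 -1;0 0 .05 0 0 0 -1;0 0 .05 0 0 0 -1;0 0 .03 0 0 0 -1;0 0 0 0 0 0 -1' 40
python3 - <<'E'
from h import *
S=bot.read_camera("side")[:,:,::-1].copy()
cv2.imwrite("pics/s3.png",tile(S,350,175,60,60,10))
E
```

```text
t: 9.3
ee_pos: [0.6088, -0.0324, 0.1174]
eef_rot: [-0.456, 3.107, -0.002]
wrist_force: [2.2, -0.7, 3.6]
width: 0.0564
grip_force: 40.0
```

View pics/s3.png

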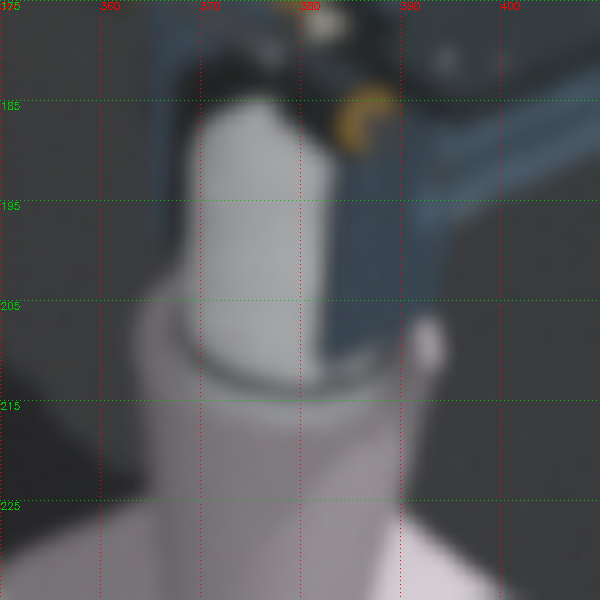

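The bead is just above the rim: its dark line runs along row 214 at column 380, and the rim's near edge is at about row 216–217. I'll work out the exact height.

```bash
python3 - <<'E'
from h import *
S=np.mean([bot.read_camera("side").astype(float).mean(2) for _ in range(2)],0)
print(np.round(S[206:224,377:380].mean(1)))
c=np.array([.6088,-.0324,0]);cam,_=ray("side",(320,200));v=(cam-c)[:2];v/=np.linalg.norm(v)
f=lambda r,z:proj("side",[*(c[:2]+v*r),z]).round(2)
for b in(.028,.030,.0315,.034):print(b,"bead top,low",f(.0295,b+.074),f(.0295,b+.07))
print("rim inner near",f(.036,.098),"outer",f(.04,.098))
E
```

```text
[165. 165. 165. 163. 162. 159. 146. 122. 116. 134. 145. 140. 131. 127.
 126. 126. 126. 126.]
0.028 bead top,low [377.53 214.16] [377.43 215.39]
0.03 bead top,low [377.58 213.54] [377.48 214.77]
0.0315 bead top,low [377.61 213.08] [377.52 214.31]
0.034 bead top,low [377.67 212.31] [377.58 213.54]
rim inner near [377.31 216.94] outer [377.23 217.9 ]
```

```bash
python3 -m jog '0 0 .05 0 0 0 -1;0 0 .04 0 0 0 -1;0 0 0 0 0 0 -1;0 0 0 0 0 0 -1;0 0 0 0 0 0 -1' 40
python3 - <<'E'
from h import *
S=np.mean([bot.read_camera("side").astype(float).mean(2) for _ in range(4)],0)
print(np.round(S[206:224,377:380].mean(1)))
s=bot.read_state();print(s["ee_pos"])
E
```

```text
t: 9.95
ee_pos: [0.6087, -0.0323, 0.1146]
eef_rot: [-0.456, 3.107, -0.002]
wrist_force: [4.0, -3.6, 4.4]
width: 0.0565
grip_force: 40.0
[164. 164. 165. 164. 162. 161. 156. 138. 114. 113. 130. 135. 130. 127.
 126. 126. 126. 126.]
[ 0.60872183 -0.0322856   0.11460382]
```

```bash
python3 -m jog '0 0 0 0 0 0 1;0 0 0 0 0 0 1;0 0 0 0 0 0 1;0 0 0 0 0 0 1;0 0 0 0 0 0 1' >/dev/null
python3 -m jog '0 0 -.4 0 0 0 1;0 0 -.8 0 0 0 1;0 0 -1 0 0 0 1;0 0 -1 0 0 0 1;0 0 -.8 0 0 0 1' >/dev/null
python3 -m jog '1 0 0 0 0 0 1;1 0 0 0 0 0 1;1 0 0 0 0 0 1;1 0 0 0 0 0 1;.3 0 0 0 0 0 1'
python3 - <<'E'
from h import *
plan([.489,-.07,.035],106.7)
S=bot.read_camera("side")[:,:,::-1].copy()
cv2.imwrite("pics/s4.png",tile(S,315,160,95,110,5))
m=S.astype(float).mean(2);print(np.round(m[206:224,377:380].mean(1)));print(np.round(m[180:200,377:380].mean(1)))
E
```

```text
t: 11.65
ee_pos: [0.4821, -0.0692, 0.2352]
eef_rot: [0.455, -3.108, 0.0]
wrist_force: [-0.6, 0.4, 0.3]
width: 0.0908
grip_force: 0.0
t 11.65 pos [ 0.4821 -0.0692  0.2352] tilt [-0.0005 -0.0001] yaw 106.67 
 shift units [-0.22 -0.09  6.67] turn units -0.0 F [-0.6  0.4  0.3] w 0.0908 g 0.0 q [-0.27  0.28  1.64 -0.    1.22 -2.13]
[189. 190. 192. 192. 190. 187. 179. 159. 134. 132. 158. 179. 171. 149.
 136. 135. 137. 137.]
[ 65.  66.  65.  66.  94. 144. 178. 190. 196. 198. 198. 198. 198. 197.
 195. 195. 205. 217. 211. 195.]
```

View pics/s4.png

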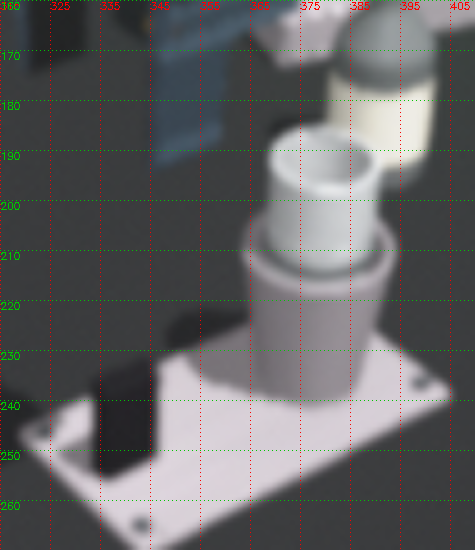

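The cup stands upright and released, with the bead level with the rim (bead centroid row 214.5, rim row 217.2, prediction 2.64 px apart). The grip block spans columns 333.5–346.5 and its lowest corner is near (337,256).

```bash
python3 - <<'E'
from h import *
S=bot.read_camera("side")
m=(S[228:260,325:352].max(2)<60).astype(np.uint8);m[:, :8]=0
ys,xs=np.nonzero(m);
S2=S.max(2)
for r in(240,244,248):print(r,S2[r,328:352])
for yaw in(14,16.7,19):
  a=np.radians(yaw);u=np.array([np.cos(a),np.sin(a)]);w=np.array([-u[1],u[0]])
  o=np.array([.609,-.034])-.125*u
  for z in(.07,.008):print(yaw,o.round(4),z,[proj("side",[*(o+i*.018*u+j*.008*w),z]).round(1).tolist() for i,j in((-1,-1),(1,-1),(1,1),(-1,1))])
  print(" plate",[proj("side",[*(np.array([.609,-.034])+i*u+j*w),.008]).round(1).tolist() for i,j in((-.155,-.055),(.055,-.055),(-.155,.055))])
E
```

```text
240 [ 89 111 137 158 152 106  55  37  38  39  39  40  40  40  39  39  40  56
 116 183 210 215 215 216]
244 [204 217 219 217 194 132  63  37  35  37  40  39  38  40  39  39  39  57
 117 184 211 216 216 216]
248 [188 172 154 138 114  75  44  35  36  37  38  38  39  38  38  38  41  63
 126 188 213 218 218 219]
14 [ 0.4877 -0.0642] 0.07 [[334.2, 237.9], [346.1, 232.9], [342.6, 229.5], [330.8, 234.4]]
14 [ 0.4877 -0.0642] 0.008 [[334.1, 256.1], [345.6, 251.0], [342.2, 247.5], [330.8, 252.5]]
 plate [[340.3, 268.8], [404.7, 239.0], [317.5, 244.0]]
16.7 [ 0.4893 -0.0699] 0.07 [[335.9, 239.3], [347.4, 233.9], [343.6, 230.6], [332.2, 235.9]]
16.7 [ 0.4893 -0.0699] 0.008 [[335.7, 257.5], [346.8, 252.0], [343.2, 248.6], [332.1, 254.0]]
 plate [[342.8, 270.1], [404.8, 238.2], [318.2, 245.9]]
19 [ 0.4908 -0.0747] 0.07 [[337.4, 240.5], [348.5, 234.8], [344.6, 231.5], [333.4, 237.2]]
19 [ 0.4908 -0.0747] 0.008 [[337.1, 258.7], [347.9, 252.9], [344.1, 249.6], [333.3, 255.3]]
 plate [[345.1, 271.2], [404.8, 237.4], [318.8, 247.5]]
```

```bash
python3 -m jog '-.22 0 .9 0 0 0 1;0 0 1 0 0 0 1;0 0 1 0 0 0 1;0 0 1 0 0 0 1;0 0 1 0 0 0 1' 30 >/dev/null
python3 -m jog '0 0 1 0 0 0 1;0 0 .6 0 0 0 1;0 0 .2 0 0 0 1;0 0 0 0 0 0 1;0 0 0 0 0 0 1'
python3 -m jog '0 0 0 0 0 0 -1;0 0 0 0 0 0 -1;0 0 0 0 0 0 -1;0 0 0 0 0 0 -1;0 0 0 0 0 0 -1' 20 >/dev/null
python3 -m jog '0 0 0 0 0 0 -1;0 0 0 0 0 0 -1;0 0 0 0 0 0 -1;0 0 0 0 0 0 -1;0 0 0 0 0 0 -1' 40
python3 - <<'E'
from h import *
S=bot.read_camera("side").astype(float);m=S.mean(2)
print("rim rows",[(r,np.round(m[r,360:366]),np.round(m[r,389:398])) for r in(205,208,211)])
print(onz("side",(438.9,248),.19))
Y=((S[:,:,0]>130)&(S[:,:,2]<90)&(S[:,:,0]-S[:,:,2]>70));ys,xs=np.nonzero(Y[225:262,430:450]);
for r in range(ys.min(),ys.max()+1):print(r+225,xs[ys==r].min()+430,xs[ys==r].max()+430)
E
```

```text
t: 12.75
ee_pos: [0.4918, -0.067, 0.034]
eef_rot: [-0.457, 3.107, -0.001]
wrist_force: [-0.1, -0.3, -0.5]
width: 0.0911
grip_force: 0.0
t: 13.75
ee_pos: [0.4909, -0.067, 0.0333]
eef_rot: [0.456, -3.108, 0.0]
wrist_force: [-0.0, -0.9, 0.0]
width: 0.0157
grip_force: 40.0
rim rows [(205, array([ 89.,  80.,  70.,  74.,  88., 103.]), array([179., 164., 144., 110.,  79.,  65.,  62.,  62.,  63.])), (208, array([ 88.,  78.,  74.,  87., 103., 107.]), array([143., 122., 134., 152., 134.,  92.,  68.,  63.,  62.])), (211, array([ 89.,  80.,  76., 101., 137., 147.]), array([110., 109., 133., 157., 142.,  97.,  69.,  63.,  62.]))]
[ 0.61831057 -0.3042522   0.19      ]
235 436 437
236 435 436
237 435 436
238 436 437
239 436 437
240 437 437Traceback (most recent call last):
  File "<stdin>", line 6, in <module>
    return umr_minimum(a, axis, None, out, keepdims, initial, where)
ValueError: zero-size array to reduction operation minimum which has no identity
```

```bash
python3 -m jog '.05 -.2 0 0 0 0 -1;.12 -.45 0 0 0 0 -1;.17 -.65 0 0 0 0 -1;.17 -.65 0 0 0 0 -1;.17 -.65 0 0 0 0 -1' 40
python3 -m jog '.17 -.65 0 0 0 0 -1;.17 -.65 0 0 0 0 -1;.17 -.65 0 0 0 0 -1;.17 -.65 0 0 0 0 -1;.17 -.65 0 0 0 0 -1' >/dev/null
python3 -m jog '.17 -.65 0 0 0 0 -1;.13 -.5 0 0 0 0 -1;.08 -.3 0 0 0 0 -1;.04 -.15 0 0 0 0 -1;0 0 0 0 0 0 -1'
python3 - <<'E'
from h import *
plan([.5,-.336,.033],106.7)
S=bot.read_camera("side")[:,:,::-1].copy()
cv2.imwrite("pics/s5.png",tile(S,370,205,95,110,5))
E
```

```text
t: 14.3
ee_pos: [0.4933, -0.1475, 0.0333]
eef_rot: [0.458, -3.107, -0.002]
wrist_force: [0.4, 9.1, 3.7]
width: 0.0161
grip_force: 40.0
t: 15.3
ee_pos: [0.4987, -0.2979, 0.0333]
eef_rot: [0.457, -3.108, -0.001]
wrist_force: [-2.9, 1.9, 2.6]
width: 0.016
grip_force: 40.0
t 15.3 pos [ 0.4987 -0.2979  0.0333] tilt [-0.0007  0.0006] yaw 106.72 
 shift units [ 0.32 -1.23  0.01] turn units 0.0 F [-2.9  1.9  2.6] w 0.016 g 40.0 q [-0.64  0.66  1.63  0.    0.85 -2.5 ]
```

View pics/s5.png

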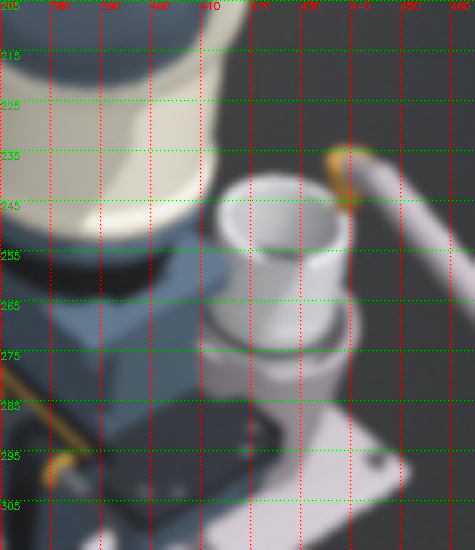

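The cup mouth spans columns 413.5–440.5 (centre about (427,249)) and the brass tip ends at about (439,247.3), so about 40 mm remain, mostly in −y.

```bash
python3 - <<'E'
from h import *
S=bot.read_camera("side");m=S.astype(float).mean(2)
c=(.6168,-.2649)
a=np.linspace(0,2*np.pi,24)
E=np.array([proj("side",[c[0]+.028*np.cos(t),c[1]+.028*np.sin(t),.153]) for t in a])
print("pred mouth",proj("side",[*c,.153]),E.min(0),E.max(0))
for r in(246,250,254):print(r,np.round(m[r,410:418]),np.round(m[r,434:446]))
for u in(424,427,430):print(u,np.round(m[236:246,u]),np.round(m[254:264,u]))
print("tip colours");print(S[240:254,436:443,0]);print(S[240:254,436:443,2])
for v in (247,248,249):print(v,onz("side",(439,v),.19))
T=bot.read_camera("top");cv2.imwrite("pics/t5.png",tile(T[:,:,::-1].copy(),380,110,110,70,6))
E
```

```text
pred mouth [426.51509125 249.24959711] [413.42660831 240.68786327] [439.71887357 258.29470845]
246 [103.  80.  83. 129. 189. 217. 213. 203.] [151. 151. 142. 124. 110. 101.  88.  75.  67.  64.  70.  83.]
250 [ 68.  67.  83. 124. 180. 215. 218. 207.] [141. 136. 134. 156. 187. 183. 132.  80.  63.  61.  60.  62.]
254 [117. 111. 110. 116. 126. 139. 162. 188.] [153. 171. 198. 216. 208. 164. 104.  68.  61.  61.  61.  61.]
424 [ 64.  64.  71. 110. 170. 204. 207. 201. 197. 195.] [148. 128. 135. 154. 161. 162. 163. 165. 164. 165.]
427 [ 64.  63.  66.  92. 151. 197. 202. 191. 186. 183.] [144. 118. 115. 143. 160. 166. 168. 171. 178. 186.]
430 [ 63.  62.  62.  71. 111. 164. 188. 182. 171. 165.] [148. 141. 144. 166. 182. 190. 195. 199. 202. 203.]
tip colours
[[123 136 133 119 112 115 125]
 [117 131 130 122 111 109 114]
 [119 131 135 130 121 113 110]
 [136 135 138 138 133 122 109]
 [159 143 139 141 137 122 100]
 [162 145 139 139 130 110  85]
 [149 144 143 136 116  91  71]
 [141 151 160 146 109  77  63]
 [140 160 182 169 120  74  62]
 [137 159 186 180 128  78  61]
 [132 154 185 181 130  78  62]
 [132 157 188 181 130  78  61]
 [141 173 199 184 127  77  61]
 [162 196 208 179 118  72  61]]
[[ 48  58  78  98 109 115 125]
 [ 50  52  67  86  97 105 113]
 [ 66  52  57  69  82  92 100]
 [102  65  50  55  64  73  84]
 [138  85  51  48  51  59  68]
 [145  94  56  47  49  55  62]
 [134 101  73  61  56  58  62]
 [133 125 122 107  79  64  62]
 [139 154 172 159 113  72  64]
 [140 161 188 182 130  80  64]
 [137 158 189 184 133  81  65]
 [137 162 193 186 135  82  65]
 [146 177 204 189 132  80  65]
 [167 201 213 184 122  75  64]]
247 [ 0.62004474 -0.30165378  0.19      ]
248 [ 0.61850431 -0.30431805  0.19      ]
249 [ 0.61697239 -0.30696787  0.19      ]
```

View pics/t5.png

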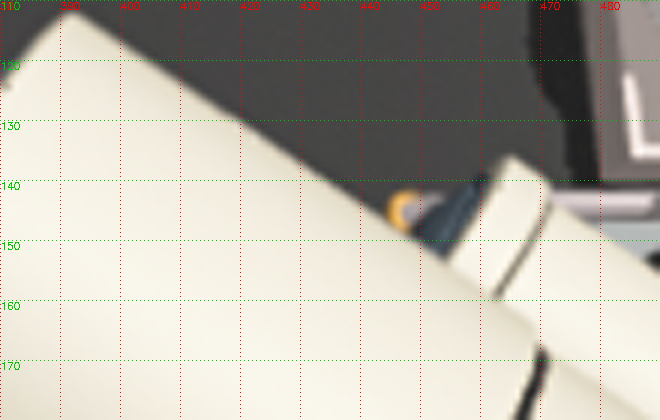

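The top view shows the arm hiding the cup, with the brass end at about (447,145) and the arm passing well above the pipe. In the side view no arm part overlaps the spout.

```bash
python3 - <<'E'
from h import *
S=bot.read_camera("side");m=S.astype(np.float32).mean(2)
# mouth outer rim, upper arc: subpixel rising edge per column / per row, robust ellipse centre via known-size circle on z=.153
pts=[]
for u in range(417,435):
    c=m[230:248,u];k=np.argmax(c>130);pts.append(onz("side",(u,230+k-(c[k]-130)/(c[k]-c[k-1])),.153)[:2])
for r in range(249,254):
    c=m[r,436:450];k=np.nonzero(c>125)[0].max();pts.append(onz("side",(436+k+(c[k]-125)/(c[k]-c[k+1]),r),.153)[:2])
for r in range(244,250):
    c=m[r,408:420];k=np.argmax(c>140);pts.append(onz("side",(408+k-(c[k]-140)/(c[k]-c[k-1]),r),.153)[:2])
P=np.array(pts)
from scipy.optimize import least_squares
f=least_squares(lambda q:np.hypot(*(P-q).T)-.028,P.mean(0),loss="soft_l1",f_scale=.001)
print("mouth",f.x,"res",np.sqrt(np.mean(f.fun**2)))
for v in(245.6,246.3,247.1):print("tip side",v,onz("side",(439.1,v),.19))
for u in(452,456,462):print("pipe top",onz("top",(u,144.3),.222))
for z in(.2,.21,.222):print("brass top",z,onz("top",(447.6,145.2),z))
E
```

```text
mouth [ 0.61844439 -0.26124289] res 0.005633903826328329
tip side 245.6 [ 0.62241083 -0.29796557  0.19      ]
tip side 246.3 [ 0.62132281 -0.29984627  0.19      ]
tip side 247.1 [ 0.62008453 -0.30198686  0.19      ]
pipe top [ 0.61993322 -0.31050334  0.222     ]
pipe top [ 0.61981146 -0.32137145  0.222     ]
pipe top [ 0.61963534 -0.33772743  0.222     ]
brass top 0.2 [ 0.62431693 -0.30587842  0.2       ]
brass top 0.21 [ 0.62126494 -0.30246287  0.21      ]
brass top 0.222 [ 0.61760254 -0.29836422  0.222     ]
```

```bash
python3 -m jog '.03 -.17 0 0 0 0 -1;.08 -.4 0 0 0 0 -1;.08 -.4 0 0 0 0 -1;.04 -.2 0 0 0 0 -1;.02 -.1 0 0 0 0 -1' 40 >/dev/null
python3 -m jog '0 0 0 0 0 0 -1;0 0 0 0 0 0 -1;0 0 0 0 0 0 -1;0 0 0 0 0 0 -1;0 0 0 0 0 0 -1'
python3 - <<'E'
from h import *
S=bot.read_camera("side")[:,:,::-1].copy()
cv2.imwrite("pics/s6raw.png",S)
cv2.imwrite("pics/s6.png",tile(S,405,225,65,60,10))
# predicted mouth rim extents for a mouth straight under each candidate tip
a=np.linspace(0,2*np.pi,73)
for c in((.6212,-.301),(.6224,-.298),(.62,-.302)):
  for r in(.028,.0245):
    E=np.array([proj("side",[c[0]+r*np.cos(t),c[1]+r*np.sin(t),.153]) for t in a]);print(c,r,E.min(0).round(1),E.max(0).round(1),proj("side",[*c,.153]).round(1))
E
```

```text
t: 16.5
ee_pos: [0.5028, -0.3359, 0.0333]
eef_rot: [0.457, -3.108, -0.001]
wrist_force: [-1.5, 4.4, 5.5]
width: 0.0158
grip_force: 40.0
(0.6212, -0.301) 0.028 [423.3 250.8] [450.4 269.5] [436.8 259.9]
(0.6212, -0.301) 0.0245 [424.9 251.9] [448.7 268.2] [436.8 259.9]
(0.6224, -0.298) 0.028 [423.1 249.7] [450.1 268.3] [436.5 258.8]
(0.6224, -0.298) 0.0245 [424.8 250.8] [448.4 267.1] [436.5 258.8]
(0.62, -0.302) 0.028 [423.  251.2] [450.1 269.9] [436.5 260.3]
(0.62, -0.302) 0.0245 [424.7 252.3] [448.4 268.7] [436.5 260.3]
```

View pics/s6.png

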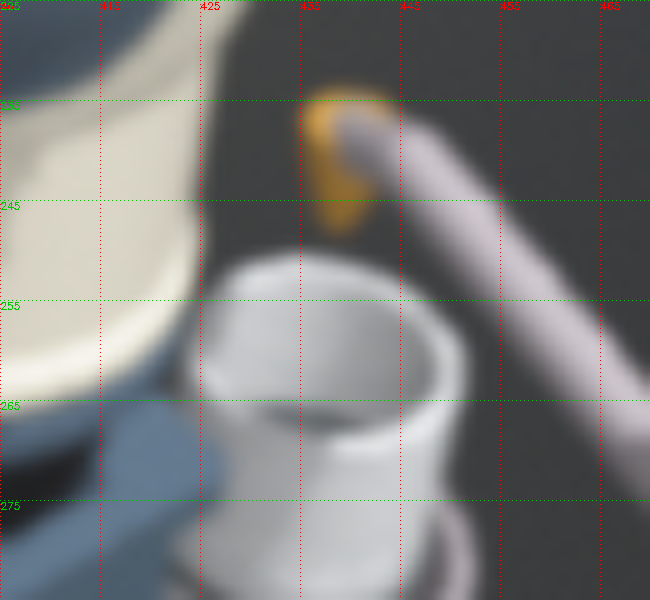

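The mouth is now under the tip: the rim spans columns 423.3–451 and rows 249.7–270, and the brass tip ends at about (438.5,248). I'll check the offset in numbers.

```bash
python3 - <<'E'
from h import *
S=cv2.imread("pics/s6raw.png").astype(float)
d=S[:,:,2]-S[:,:,0]
for r in range(240,252):print(r,np.round(d[r,432:446]))
print("mouth",onz("side",(437.2,259.8),.153))
for uv in((438.6,246),(438.6,246.7),(438.6,247.5)):print(uv,onz("side",uv,.19))
E
```

```text
240 [-2.  1. 14. 43. 72. 78. 54. 22.  4.  0.  0.  1.  1.  0.]
241 [-1.  0. 11. 37. 66. 78. 62. 36. 14.  5.  1.  1.  1.  1.]
242 [-3.  0.  7. 29. 60. 80. 78. 60. 39. 22. 10.  3.  1.  1.]
243 [-2. -2.  4. 22. 53. 79. 88. 82. 69. 50. 26.  7.  1.  0.]
244 [-3. -2.  1. 17. 45. 75. 91. 93. 85. 64. 33.  9.  0.  0.]
245 [-2. -2.  0. 10. 38. 69. 87. 91. 80. 54. 23.  5. -1.  0.]
246 [-2. -2. -1.  6. 29. 58. 80. 80. 62. 33. 11.  0. -3. -1.]
247 [-2. -2. -3.  2. 15. 38. 58. 57. 36. 13.  2. -3. -2. -2.]
248 [-1. -3. -3. -2.  4. 16. 26. 25. 13.  3. -2. -2. -2. -2.]
249 [-2. -2. -2. -2. -1.  1.  4.  4.  1. -2. -2. -2. -2. -2.]
250 [-4. -3. -4. -4. -3. -3. -2. -3. -2. -3. -2. -3. -3. -3.]
251 [-4. -4. -4. -5. -4. -5. -4. -4. -4. -3. -4. -2. -3. -2.]
mouth [ 0.62218137 -0.30108888  0.153     ]
(438.6, 246) [ 0.62081451 -0.29871023  0.19      ]
(438.6, 246.7) [ 0.61973081 -0.30058742  0.19      ]
(438.6, 247.5) [ 0.61849745 -0.30272403  0.19      ]
```

```bash
python3 -m jog '.02 .04 0 0 0 0 -1;0 0 0 0 0 0 -1;0 0 0 0 0 0 -1;0 0 0 0 0 0 -1;0 0 0 0 0 0 -1' 40
python3 -m jog '0 0 0 0 0 0 1;0 0 0 0 0 0 1;0 0 0 0 0 0 1;0 0 0 0 0 0 1;0 0 0 0 0 0 1' >/dev/null
python3 -m jog '0 0 0 0 0 0 1;0 0 -.4 0 0 0 1;0 0 -.7 0 0 0 1;0 0 -.9 0 0 0 1;0 0 -.9 0 0 0 1'
python3 -m jog '0 0 -.8 0 0 0 1;.3 0 -.6 0 0 0 1;.8 0 -.3 0 0 0 1;1 0 0 0 0 0 1;1 0 0 0 0 0 1' >/dev/null
python3 -m jog '1 0 0 0 0 0 1;1 0 0 0 0 0 1;.4 0 0 0 0 0 1;0 0 0 0 0 0 1;0 0 0 0 0 0 1'
python3 - <<'E'
from h import *
S=bot.read_camera("side")[:,:,::-1].copy();T=bot.read_camera("top")[:,:,::-1].copy()
cv2.imwrite("pics/f.png",np.hstack([tile(S,390,220,75,110,5),tile(T,405,115,75,110,5)]))
E
```

```text
t: 17.05
ee_pos: [0.5024, -0.3356, 0.0333]
eef_rot: [-0.456, 3.108, -0.0]
wrist_force: [5.4, 2.1, -1.9]
width: 0.0158
grip_force: 40.0
t: 18.05
ee_pos: [0.5018, -0.3354, 0.1221]
eef_rot: [-0.456, 3.108, -0.0]
wrist_force: [0.8, -0.5, -0.1]
width: 0.0902
grip_force: 0.0
t: 19.05
ee_pos: [0.3446, -0.3831, 0.1718]
eef_rot: [-0.456, 3.108, -0.001]
wrist_force: [0.7, 0.1, -0.1]
width: 0.0912
grip_force: 0.0
```

View pics/f.png

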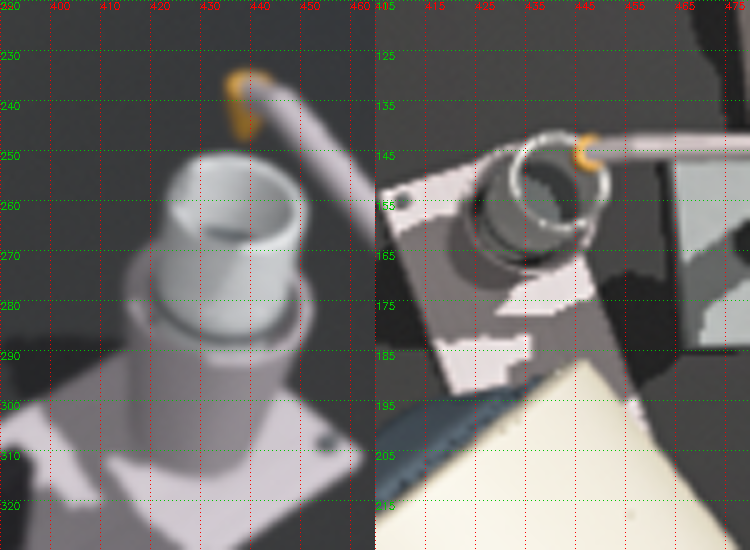

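The final views show the cup upright in the stand under the spout (mouth centre at side (436.9,259.5), top (441.5,150.5)), with the gripper clear.

```bash
python3 - <<'E'
from h import *
print("mouth top",onz("top",(441.5,150.5),.153),"side",onz("side",(436.9,259.5),.153))
print("tri mouth",tri((441.5,150.5),(436.9,259.5)))
T=bot.read_camera("top").astype(float)
d=T[:,:,0]-T[:,:,2]
print(np.round(d[138:153,442:453]))
for z in(.19,.205,.222,.229):print(z,onz("top",(447.3,145.2),z)[:2])
P=onz("top",(460,144),.222);print("pipe",P)
for u,v in((255,222),):pass
print("can",onz("top",(259,226),.115)[:2])
E
```

```text
mouth top [ 0.62346307 -0.30309817  0.153     ] side [ 0.62203985 -0.30008959  0.153     ]
tri mouth (array([ 0.62177567, -0.30197632,  0.15518437]), np.float64(0.002106874247174987))
[[  1.   2.   0.   2.   2.   2.   2.   3.   2.   2.   1.]
 [  2.   1.   1.   1.   1.   2.   2.   1.   1.   1.   1.]
 [  2.   0.   1.   0.  -1.   1.   2.   1.   1.   1.   1.]
 [  4.   2.   2.   2.  15.  28.  32.  18.   3.   1.   2.]
 [  5.   5.   4.  24.  90. 110.  86.  53.  18.   6.   6.]
 [  4.   4.  14.  66. 129. 111.  68.  42.  18.  11.  10.]
 [  4.   5.  36. 110. 114.  44.  13.  11.  10.  10.  10.]
 [  2.   9.  59. 130. 107.  17.   5.   8.   8.   9.   9.]
 [  3.  10.  59. 135. 127.  47.  15.  14.  10.   7.   8.]
 [  4.   9.  41. 105. 138. 118.  99.  80.  48.  10.   5.]
 [  3.   5.  20.  60.  97. 125. 126.  89.  44.   8.   1.]
 [  0.   2.   6.  16.  26.  45.  50.  28.  11.   4.   1.]
 [ -1.   0.   2.   4.   4.   8.   6.   4.   7.   7.   2.]
 [ -1.  -1.   0.   2.   2.   3.   3.   4.   8.   8.   2.]
 [ -1.  -1.  -1.   2.   4.   3.   4.   4.   8.   7.   2.]]
0.19 [ 0.62737892 -0.30845814]
0.205 [ 0.62280079 -0.30334628]
0.222 [ 0.61761225 -0.29755284]
0.229 [ 0.61547578 -0.29516731]
pipe [ 0.62051876 -0.33234555  0.222     ]
can [0.42876953 0.20969127]
```

```bash
python3 -c "
from bench import bot
print(bot.finish_job())"
```

```text
the job is handed in; nothing more can be done
None
```

The cup is upright in the smallest stand, with its bead level with the rim, and the middle of its mouth is within about 2–3 mm of straight under the spout tip by the camera measurements; the robot let go and the job was handed in at about 19 s, and the can and bottle were not re-checked by camera at the end, though the arm never went near them.

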